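# Pack the large-bore pipe fittings into the wash caddy

### The arm

A 7-joint arm with a two-finger parallel gripper is mounted at the origin on the work surface. World frame = base frame: x ahead of the robot, y to its left, z up, the work surface at z = 0. Lengths are in m, angles in rad, forces in N, time in s.
With the tool pointing down it reaches from about 0.425 to 0.925 m from the base axis. Payload 6.8 kg.
Tool frame: the origin (TCP) lies on the centre line of the jaws, within the pads' length; the fingertips stand 14 mm ahead of it and the grasp point (between the pads) lies 5 mm behind it (r.tips_ahead is the distance from the TCP to the fingertips, in m); z points along the fingers, y is the line along which they close (so a half turn about z gives the same grasp; the last joint's range is limited). The gripper opens to 85 mm and grips with 20 to 120 N. Pads are 22 mm wide; open, the fingers measure 114 mm over their backs; the gripper's body (76 mm by 85 mm) begins 54 mm behind the grasp point. The pads swing forward as they close: fully open they stand 13 mm farther back than shut.
Start: joints at [-1.325, 0.477, 0.022, 1.555, -0.011, 1.109, -0.083], TCP at [0.234, 0.633, 0.245] pointing down, gripper open.
Joint ranges: [-2.96, 2.96], [-0.34, 2.1], [-1.41, 1.46], [0.24, 2.44], [-1.37, 4.51], [0.17, 1.92], [-2.96, 2.96]. Speed limits (rad/s): [2.39, 2.39, 3.14, 3.14, 3.14, 3.14, 3.14].

### API

Orientations are given as a rotation vector (axis times angle).
In Python, from bench import r, eyes gives the robot as it stands.
- The arm moves only by the tool step_arm, never from a script. Its argument "rows" is a list of rows, each a list of 6 numbers: the shift along the world's x, y, z in units of 60 cm (1.0 is 60 cm), then the turn, a rotation vector about the world's x, y, z in units of pi rad (1.0 is pi rad). In form: [[x, y, z, rx, ry, rz], ...]. A call has 1 to 5 rows; each row is the pose to reach, as a shift and turn from the pose commanded when the call began, turning the shorter way round; what a row does not reach only later rows make up. A row lasts 1/12 s, in which the tool goes at most 41.7 mm and 7.16 degrees, less where a joint would pass 70% of its speed; a pose out of reach is approached as far as the arm can. A call with a number of a shift or a turn outside -1 to 1 is refused whole. A call with a gripper value outside its range is refused whole. "jaw" is the closure, from 0 (fully open) to 1 (shut), set as the call begins (left out, the last holds). The fingers move at their own pace and stop on an object; "squeeze" is the grip in N (left out, the last holds). Time passes only in rows, so rows that repeat a pose let the fingers close. It gives the time, the measured TCP pose, the force, the opening and the grip force at its end, in the units of the state.
- r.get_obs(): the state, without advancing time (a new reading comes with each control period).
- eyes.grab_frame(name): name is "scene" or "side" or "wrist"; returns the picture (480x640x3 uint8, red, green, blue); there is no depth.
- eyes.camera_info(name): a dict with "mtx" (3x3 intrinsics, pixels), "extrinsics" (4x4, takes a point from camera to world coordinates); the wrist camera has in their place "tool_from_camera" (4x4, takes a point from camera to tool coordinates, whose origin is the TCP and whose axes are the flange's). Camera axes: x right, y down, z forward; pixel columns grow to the right and rows downward; lengths in m; the calibration is good to about 2 mm. A picture is of the moment at which its call begins: read the wrist's pose just before it. camera_info takes no time and is no camera call.
- r.hand_in(): hands the job in; it is judged then, once.
The state is a dict: "clock": time; "joints": joint angles; "qvel": joint speeds; "tau": joint torques, N m; "tcp_pos": TCP position; "orientation": TCP orientation; "contact_force": force on the tool from outside, world axes, zero at the start; "moment": the same for the moment, N m; "grip_width": finger opening in m; "gripper_force": force on a finger pad.
Only numpy, scipy, OpenCV 4.12 (cv2) and the standard library are available. Lean on these libraries where they do the work, as an engineer would, in place of code of your own. Each camera call takes 0.05 s, during which the arm holds its last target. There are 200 camera calls.

### The job

The test pipe has been taken apart: stand its four fittings in the wash caddy, each upright and fully down in its own nest - the tee in the square pocket, the large elbow on its foot in the oblong pocket, the straight coupling in the round cup, and the union nut flat over the peg. Leave the stepped reducer and the small elbow standing where they are on the mat.

Things in the scene. Friction and masses are not known exactly. Their poses are not given: they have to be found in the camera images.
- tee: White pipe tee standing on one end of its run: upright tube 72 mm high, 42 mm across at its bottom (22 mm) and top (21 mm) collars, 36 between, open mouth on top, one level side branch 40 mm across. Origin: centre of the underside; z up; x along the branch (axis 37 mm up, end 38 mm from the run's axis). 90 g. All six fittings start upright on a mat 3 mm high beside the caddy, left or right of it.
- elbow: Large white 90-degree pipe elbow standing on its foot: upright leg 42 mm across for the lowest 22 mm, 36 above, turning into a level arm. Origin: centre of the foot's underside; z up; x along the arm: axis 45 mm up, 36 mm across, with a 40 mm collar from 28 mm to its end at 44 mm from the upright axis. Top at 65 mm. Closed rounded corner seen from above. Grip across the arm 12 mm out. 90 g.
- coupling: White straight pipe coupling standing on end: round sleeve of one width, 42 mm across (thin 44 mm band around its middle), 60 mm high, open mouth on top. Origin: centre of the underside, z up along its axis. About 60 g.
- union_nut: White union nut lying flat: thick ribbed ring 62 mm across (64 over the shallow ribs) with a 40 mm hole right through, 34 mm high. Origin: centre of the underside, z up along its axis. About 60 g.
- reducer: Look-alike, to be left: white stepped reducer standing on end, 42 mm across up to 30 mm high, then narrowing to 27 mm across, 52 mm high in all. Origin: centre of the underside, z up. It and the other fittings stand at least 75 mm apart, axis to axis; pots and a tape roll up to 55 mm high stand among them.
- small_elbow: Look-alike, to be left: small white elbow, the large one's shape at about 0.63 of its size: foot 27 mm across, top at 42 mm, arm (axis 29 mm up) reaching 28 mm from the upright axis. Origin: centre of the foot's underside, z up, x along the arm.
- square_pocket: Square bare-metal open pocket fixed in the grey caddy (fixed tray 212 x 212 mm, rim 20 mm above the bench; four nests 2 x 2, 100 mm between centres, which nest is in which corner varies). Outside 72 x 72, inside 64 x 64 mm. Origin: centre of its underside, 4 mm above the bench; z up, x and y along the caddy's sides. Floor 4 mm and wall tops 16 mm above the origin.
- oblong_pocket: Oblong bare-metal open pocket fixed in the caddy. Outside 98 (x) x 70 (y) mm, inside 90 x 62 mm. Origin: centre of its underside, 4 mm above the bench; z up. Floor 4 mm and wall tops 16 mm above the origin, so that an elbow's or tee's arm passes over the walls.
- round_cup: Round shallow bare-metal cup fixed in the caddy: outside 72 mm, inside 64 mm across. Origin: centre of its underside, 4 mm above the bench; z up. Floor 4 mm and rim 16 mm above the origin.
- peg_stand: Bare-metal peg stand fixed in the caddy: round base 64 mm across and 30 mm high with a plain upright peg, 18 mm thick, rising 22 mm from the middle of its top. Origin: centre of its underside, 4 mm above the bench; z up. A part threaded over the peg rests on the base's top, 30 mm above the origin.
Things that resemble listed ones, but are neither listed nor needed, are in the scene too. Leave any pink look-alike of the union_nut alone. Leave any blue look-alike of the square_pocket alone.

How it is judged:
At the end, for the whole second after the job is handed in: Each fitting upright (0.12 rad), seated (-3/+4 mm) in its named nest, within 15 mm of its centre per axis (elbow 30 mm along the pocket), at rest; nut on the stand's base, peg through it. Reducer and small elbow upright (0.15 rad), under 30 mm from their starts (x of tee in the frame of square_pocket between -0.015 and 0.015 m and y of tee in the frame of square_pocket between -0.015 and 0.015 m and z of tee in the frame of square_pocket between 0.001 and 0.008 m and angle between each of tee, elbow, coupling, union_nut's own z axis and vertical below 0.12 rad and linear speed of each of tee, elbow, coupling, union_nut below 0.02 m/s and angular speed of each of tee, elbow, coupling, union_nut below 0.2 rad/s and x of elbow in the frame of oblong_pocket between -0.03 and 0.03 m and y of elbow in the frame of oblong_pocket between -0.015 and 0.015 m and z of elbow in the frame of oblong_pocket between 0.001 and 0.008 m and x of coupling in the frame of round_cup between -0.015 and 0.015 m and y of coupling in the frame of round_cup between -0.015 and 0.015 m and z of coupling in the frame of round_cup between 0.001 and 0.008 m and x of union_nut in the frame of peg_stand between -0.015 and 0.015 m and y of union_nut in the frame of peg_stand between -0.015 and 0.015 m and z of union_nut in the frame of peg_stand between 0.027 and 0.034 m and distance of each of reducer, small_elbow from where it was at the start of the episode below 0.03 m and angle between each of reducer, small_elbow's own z axis and vertical below 0.15 rad); the robot touches nothing.
It fails at once if the stepped reducer is carried off or pushed away (30 mm or more) (distance of reducer from where it was at the start of the episode above 0.03 m).
It fails at once if the small elbow is carried off or pushed away (30 mm or more) (distance of small_elbow from where it was at the start of the episode above 0.03 m).
It also fails if it takes over 109 s, if anything falls off the work surface, if the arm or the gripper's body presses on something with over 40 N, if the wrist force passes 120 N, or if a joint passes its speed limit or range.

## Working session

There is one attempt and no reset: what is moved stays moved. The work goes in short steps, Python scripts to look and compute and a tool call to move; the robot and the scene stay as the last step left them, time stands still between calls to the robot, and variables do not carry over. Pictures are saved under pics/ and viewed, at most 14 in all, crops included, and the job is handed in when it is done.

Besides the shell and the picture viewer there is one more tool, called after "Request:" in YAML: its name, and indented under it one key for each argument. step_arm: Moves the arm, as the interface text tells. Shifts and turns lie within -1 to 1; 1 stands for 60 cm of shift or pi rad of turn. Its arguments: {"type":"object","properties":{"rows":{"type":"array"},"jaw":{"type":"number"},"squeeze":{"type":"number"}},"required":["rows"]}

```bash
ls; mkdir -p pics; python3 - <<'E'
from bench import r, eyes
import cv2,numpy as np
np.set_printoptions(precision=4,suppress=True)
for n in ("scene","side"):
    cv2.imwrite(f"pics/{n}0.png",eyes.grab_frame(n)[:,:,::-1])
for n in ("scene","side","wrist"): print(n,eyes.camera_info(n))
print(r.get_obs(), r.tips_ahead)
E
```

```text
pics
scene {'mtx': array([[517.3433,   0.    , 316.0278],
       [  0.    , 517.3433, 233.7501],
       [  0.    ,   0.    ,   1.    ]]), 'extrinsics': array([[ 0.7503,  0.4627, -0.4721,  1.0921],
       [ 0.661 , -0.5293,  0.5319, -0.5645],
       [-0.0038, -0.7112, -0.703 ,  0.8589],
       [ 0.    ,  0.    ,  0.    ,  1.    ]])}
side {'mtx': array([[555.8913,   0.    , 319.5812],
       [  0.    , 555.8913, 244.3441],
       [  0.    ,   0.    ,   1.    ]]), 'extrinsics': array([[ 0.9909, -0.0881,  0.1013,  0.4073],
       [-0.1337, -0.7174,  0.6837, -0.8013],
       [ 0.0125, -0.691 , -0.7227,  0.9485],
       [ 0.    ,  0.    ,  0.    ,  1.    ]])}
wrist {'mtx': array([[385.2762,   0.    , 320.2884],
       [  0.    , 385.2762, 238.9561],
       [  0.    ,   0.    ,   1.    ]]), 'tool_from_camera': array([[-0.0002, -0.9549, -0.2968,  0.0757],
       [ 1.    , -0.0001, -0.0003, -0.0008],
       [ 0.0003, -0.2968,  0.9549, -0.129 ],
       [ 0.    ,  0.    ,  0.    ,  1.    ]])}
{'clock': 0.1, 'joints': array([-1.3251,  0.4777,  0.0223,  1.5564, -0.0115,  1.1093, -0.0831]), 'qvel': array([ 0.0001, -0.0031, -0.0003, -0.0029, -0.0008, -0.0014,  0.    ]), 'tau': array([  0.0042, -59.7764,   1.6136, -28.1952,   0.0129,   0.005 ,
         0.    ]), 'tcp_pos': array([0.2337, 0.6327, 0.2444]), 'orientation': array([-0.5527, -3.0924,  0.0026]), 'contact_force': array([-0.2934, -0.5278, -0.8334]), 'moment': array([-0.0277, -0.0004, -0.0285]), 'gripper_force': 0.0, 'grip_width': 0.08538522110947434} 0.014
```

View pics/scene0.png

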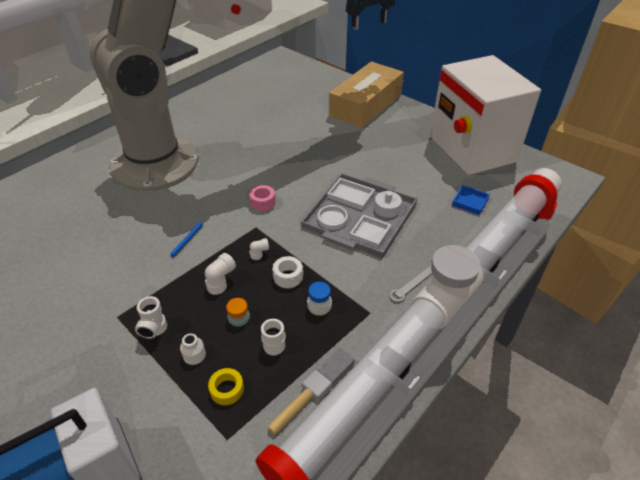

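View pics/side0.png

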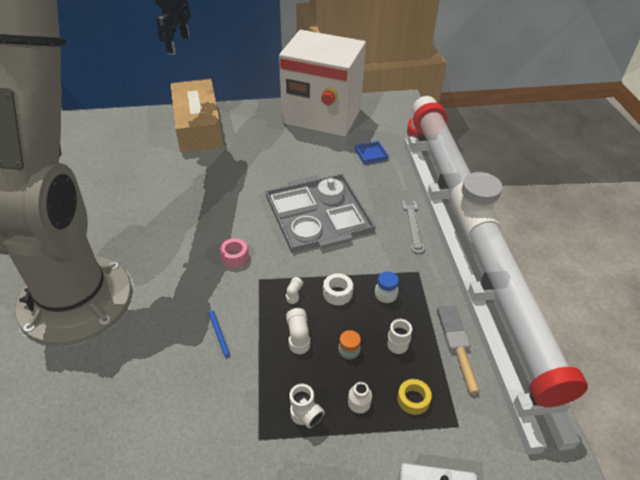

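The two pictures show three groups.

- **Scene, parts on the mat:** nut (288,270), coupling (272,335), tee (150,315), large elbow (218,272).
- **Scene, things that could be mistaken for them:** small elbow (259,248), reducer (192,347), pink ring (262,197), yellow tape (226,386), blue tray (470,200).
- **Side, caddy nests:** oblong (293,202), peg stand (331,189), round cup (306,228), square pocket (346,217).

Next I'll take one close crop of each group to confirm the choices and measure.

```bash
cat > h.py <<'E'
from bench import r, eyes
import cv2,numpy as np
from scipy.spatial.transform import Rotation as R
np.set_printoptions(precision=4,suppress=True)
def cam(n,obs=None):
    i=eyes.camera_info(n)
    if n!="wrist": return i["mtx"],i["extrinsics"]
    o=obs or r.get_obs(); T=np.eye(4); T[:3,:3]=R.from_rotvec(o["orientation"]).as_matrix(); T[:3,3]=o["tcp_pos"]
    return i["mtx"],T@i["tool_from_camera"]
def ray(c,u,v,z):
    K,E=c; d=E[:3,:3]@np.linalg.solve(K,[u,v,1.]); p=E[:3,3]; return p+d*(z-p[2])/d[2]
def proj(c,p):
    K,E=c; q=K@(E[:3,:3].T@(np.array(p)-E[:3,3])); return q[:2]/q[2]
E
python3 - <<'E'
import cv2
im=cv2.imread("pics/side0.png")
cv2.imwrite("pics/mat.png",cv2.resize(im[265:440,255:460],None,fx=3.4,fy=3.4,interpolation=cv2.INTER_CUBIC))
cv2.imwrite("pics/cad.png",cv2.resize(im[170:255,260:380],None,fx=6,fy=6,interpolation=cv2.INTER_CUBIC))
E
```

```text
(no output)
```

View pics/mat.png

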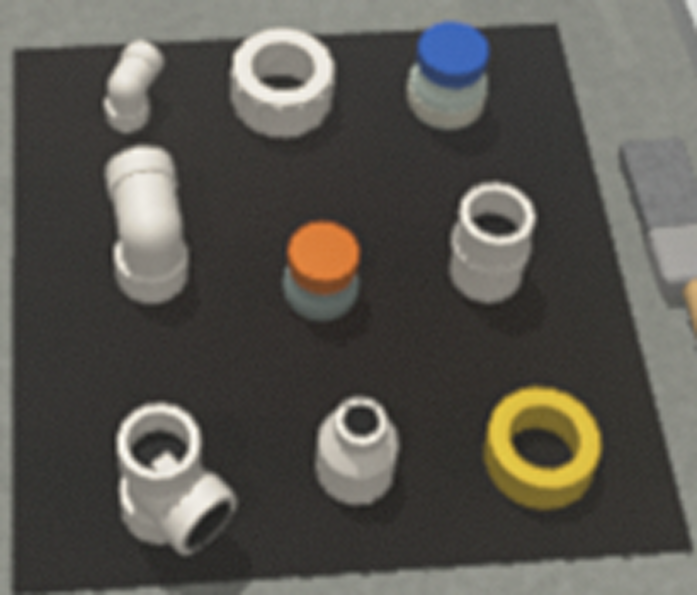

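View pics/cad.png

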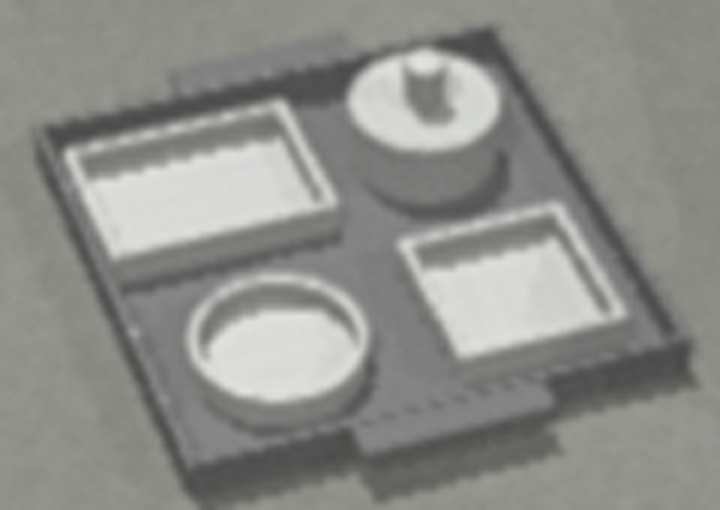

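Choices confirmed. In the mat crop the tee is at (159,446), the large elbow at (150,230), the coupling at (498,211) and the plain white nut at (284,70). In the caddy crop the oblong is top left, the peg top right, the cup bottom left and the bare square bottom right.

```bash
python3 - <<'E'
from h import *
c=cam("side")
m=lambda u,v,z:ray(c,255+(u+.5)/3.4-.5,265+(v+.5)/3.4-.5,z)[:2]
k=lambda u,v,z:ray(c,260+(u+.5)/6-.5,170+(v+.5)/6-.5,z)[:2]
for n,a in dict(nut=(284,70,.037),coup=(498,211,.063),tee=(159,446,.075),branch=(211,516,.040),elfoot=(151,268,.003),elbowcollar_top=(140,155,.066),red=(362,418,.055),smallfoot=(126,118,.003),smallarm=(146,45,.04),orange=(323,253,.05),blue=(454,53,.055)).items(): print(n,m(*a))
for n,a in dict(ob=[(68,152),(282,102),(338,207),(118,265)],sq=[(398,240),(560,203),(628,315),(458,360)],cad=[(38,130),(492,28),(690,345),(188,465)]).items():
    p=np.array([k(*q,.02) for q in a]); print(n,p.mean(0),p.tolist(),np.linalg.norm(np.roll(p,-1,0)-p,axis=1))
print("peg",k(424,101,.034),"cup",k(278,335,.02))
s=cam("scene")
for n,a in dict(nut=(287,266,.037),coup=(273,327,.063),tee=(149,304,.075)).items(): print(n,ray(s,*a)[:2])
print(R.from_rotvec(r.get_obs()["orientation"]).as_matrix())
E
```

```text
nut [ 0.5582 -0.0627]
coup [ 0.6586 -0.2013]
tee [ 0.4503 -0.3292]
branch [ 0.4741 -0.3529]
elfoot [ 0.4621 -0.1749]
elbowcollar_top [ 0.4605 -0.1389]
red [ 0.5589 -0.3159]
smallfoot [ 0.4585 -0.0616]
smallarm [ 0.4748 -0.0344]
orange [ 0.557  -0.2083]
blue [ 0.6616 -0.0769]
ob [0.4928 0.2384] [[0.4387119715580996, 0.2629449455454369], [0.5317896988334205, 0.2842856637770448], [0.5469370988364098, 0.21524842057890958], [0.45372328647969196, 0.19125871983309795]] [0.0955 0.0707 0.0963 0.0732]
sq [0.611  0.1642] [[0.5687501983543507, 0.1923644619878878], [0.6386863974026751, 0.20663834361299727], [0.6541043666358377, 0.13743048242631917], [0.5824294392462785, 0.12037267999131362]] [0.0714 0.0709 0.0737 0.0733]
cad [0.5506 0.1988] [[0.4271655087252326, 0.2785125241850168], [0.6290264779245106, 0.3227991917042323], [0.6753762881354239, 0.11755025619440684], [0.47091262732819694, 0.07647651854734983]] [0.2067 0.2104 0.2085 0.2067]
peg [0.5894 0.2614] cup [0.5134 0.143 ]
nut [ 0.5582 -0.0565]
coup [ 0.66  -0.199]
tee [ 0.4523 -0.3223]
[[-0.9381  0.3464 -0.0005]
 [ 0.3464  0.9381 -0.0016]
 [-0.0001 -0.0017 -1.    ]]
```

Request:
step_arm:
  rows:
    - [0.1, -0.3, 0, 0, 0, 0]
    - [0.1, -0.3, 0, 0, 0, 0]
    - [0.1, -0.3, 0, 0, 0, 0]
    - [0.1, -0.3, 0, 0, 0, 0]
    - [0.1, -0.3, 0, 0, 0, 0]
  jaw: 0
  squeeze: 40

```text
clock: 0.52
tcp_pos: [0.2957, 0.448, 0.2448]
orientation: [0.559, 3.091, -0.005]
contact_force: [1.1, -1.2, 0.0]
grip_width: 0.0855
gripper_force: 0.0
```

Request:
step_arm:
  rows:
    - [0.14, -0.3, 0, 0, 0, 0]
    - [0.14, -0.3, 0, 0, 0, 0]
    - [0.14, -0.3, 0, 0, 0, 0]
    - [0.14, -0.3, 0, 0, 0, 0]
    - [0.14, -0.3, 0, 0, 0, 0]

```text
clock: 0.93
tcp_pos: [0.3787, 0.2696, 0.2451]
orientation: [-0.556, -3.092, 0.001]
contact_force: [0.1, -0.4, -0.4]
grip_width: 0.0853
gripper_force: 0.0
```

Request:
step_arm:
  rows:
    - [0.14, -0.28, 0, 0, 0, 0]
    - [0.14, -0.28, 0, 0, 0, 0]
    - [0.14, -0.28, 0, 0, 0, 0]
    - [0.14, -0.28, 0, 0, 0, 0]
    - [0.14, -0.28, 0, 0, 0, 0]

```text
clock: 1.35
tcp_pos: [0.4632, 0.1, 0.2454]
orientation: [0.561, 3.09, -0.002]
contact_force: [0.3, -0.1, 0.5]
grip_width: 0.085
gripper_force: 0.0
```

Request:
step_arm:
  rows:
    - [0.16, -0.27, -0.1, 0, 0, 0]
    - [0.16, -0.27, -0.1, 0, 0, 0]
    - [0.16, -0.27, -0.1, 0, 0, 0]
    - [0.16, -0.27, -0.1, 0, 0, 0]
    - [0.16, -0.27, -0.1, 0, 0, 0]

```text
clock: 1.77
tcp_pos: [0.5584, -0.0601, 0.1842]
orientation: [-0.556, -3.092, 0.002]
contact_force: [0.3, 0.8, -0.1]
grip_width: 0.0851
gripper_force: 0.0
```

```bash
cat >> h.py <<'E'
def blobs(im,lo=130,sat=40,amin=400):
    hsv=cv2.cvtColor(im,cv2.COLOR_RGB2HSV); m=((hsv[:,:,2]>lo)&(hsv[:,:,1]<sat)).astype(np.uint8)*255
    m=cv2.morphologyEx(m,cv2.MORPH_OPEN,np.ones((3,3)))
    cs,_=cv2.findContours(m,cv2.RETR_EXTERNAL,cv2.CHAIN_APPROX_NONE)
    return [c for c in cs if cv2.contourArea(c)>amin]
def look(name):
    o=r.get_obs(); c=cam("wrist",o); im=eyes.grab_frame("wrist"); cv2.imwrite(f"pics/{name}.png",im[:,:,::-1]); return c,im
E
python3 - <<'E'
from h import *
c,im=look("w1")
for b in blobs(im):
    M=cv2.moments(b); u,v=M['m10']/M['m00'],M['m01']/M['m00']; print(cv2.boundingRect(b),u,v,ray(c,u,v,.02)[:2])
E
```

```text
(194, 354, 44, 77) 218.95243019648396 397.4898310927266 [ 0.6824 -0.2063]
(526, 346, 114, 61) 595.2704562294908 371.0081507356832 [0.773  0.1201]
(320, 305, 57, 41) 346.90653795524355 321.41992101799036 [ 0.6494 -0.0709]
(0, 294, 55, 115) 22.35679626558565 345.4680916405626 [ 0.5731 -0.3443]
(280, 179, 87, 88) 322.9584748287161 223.06008340780457 [ 0.5609 -0.06  ]
(558, 125, 82, 137) 604.8310398749022 189.73119624706803 [0.6112 0.1513]
(78, 109, 105, 80) 124.32127320954908 154.64615384615385 [ 0.4597 -0.1808]
(256, 77, 60, 45) 285.4025974025974 97.77913419913419 [ 0.4646 -0.0531]
(466, 0, 174, 242) 556.5465696044083 84.56452052782848 [0.5233 0.1301]
(277, 0, 363, 449) 460.3460043510247 214.25278254032906 [0.5915 0.043 ]
(4, 0, 217, 72) 82.60029175784099 23.93613506671815 [ 0.3728 -0.1647]
```

View pics/w1.png

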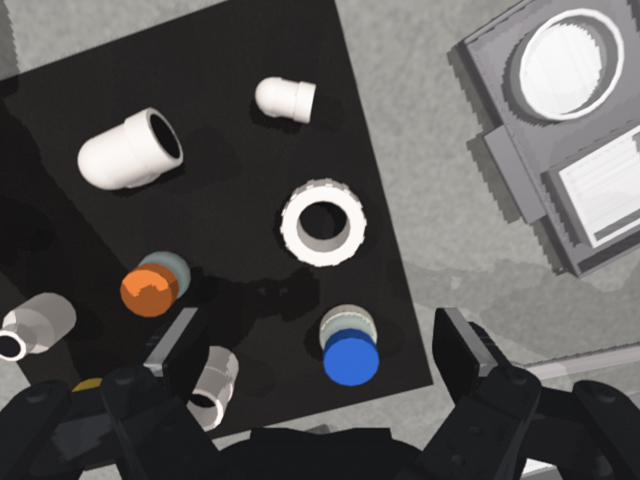

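The wrist view shows the nut (323,223) directly under the tool, at about (0.557,-0.059), which is within 2 mm. I'll descend and grip it.

Request:
step_arm:
  rows:
    - [-0.002, 0.001, -0.27, 0, 0, 0]
    - [-0.002, 0.001, -0.27, 0, 0, 0]
    - [-0.002, 0.001, -0.27, 0, 0, 0]
    - [-0.002, 0.001, -0.27, 0, 0, 0]
    - [-0.002, 0.001, -0.27, 0, 0, 0]

```text
clock: 2.23
tcp_pos: [0.5511, -0.0555, 0.0166]
orientation: [-0.55, -3.08, 0.004]
contact_force: [-0.7, 0.0, 0.2]
grip_width: 0.0856
gripper_force: 0.0
```

Request:
step_arm:
  rows:
    - [0, 0, 0, 0, 0, 0]
    - [0, 0, 0, 0, 0, 0]
    - [0, 0, 0, 0, 0, 0]
    - [0, 0, 0, 0, 0, 0]
    - [0, 0, 0, 0, 0, 0]
  jaw: 1
  squeeze: 40

```text
clock: 2.65
tcp_pos: [0.5584, -0.0562, 0.0257]
orientation: [0.552, 3.089, 0.002]
contact_force: [-0.9, 0.4, 7.7]
grip_width: 0.0596
gripper_force: 45.3
```

Request:
step_arm:
  rows:
    - [0, 0, 0, 0, 0, 0]
    - [0, 0, 0, 0, 0, 0]
    - [0, 0, 0, 0, 0, 0]
    - [0, 0, 0, 0, 0, 0]
    - [0, 0, 0, 0, 0, 0]

```text
clock: 3.07
tcp_pos: [0.5584, -0.0562, 0.0257]
orientation: [0.552, 3.089, 0.002]
contact_force: [-1.6, 1.1, 8.7]
grip_width: 0.0595
gripper_force: 45.3
```

Request:
step_arm:
  rows:
    - [0, 0, 0.06, 0, 0, 0]
    - [0, 0, 0.12, 0, 0, 0]
    - [0, 0, 0.18, 0, 0, 0]
    - [0, 0, 0.18, 0, 0, 0]

```text
clock: 3.4
tcp_pos: [0.5611, -0.0569, 0.1389]
orientation: [0.552, 3.08, 0.005]
contact_force: [0.9, 0.2, -0.9]
grip_width: 0.0596
gripper_force: 44.2
```

Request:
step_arm:
  rows:
    - [0.005, 0.05, 0, 0, 0, 0]
    - [0.01, 0.11, 0, 0, 0, 0]
    - [0.015, 0.17, 0, 0, 0, 0]
    - [0.02, 0.23, 0, 0, 0, 0]
    - [0.025, 0.27, 0, 0, 0, 0]

```text
clock: 3.82
tcp_pos: [0.5717, 0.1105, 0.1323]
orientation: [0.547, 3.092, 0.004]
contact_force: [-0.2, 0.9, -0.7]
grip_width: 0.0596
gripper_force: 44.2
```

Request:
step_arm:
  rows:
    - [0.005, 0.05, 0, 0, 0, 0]
    - [0.01, 0.11, 0, 0, 0, 0]
    - [0.015, 0.17, 0, 0, 0, 0]
    - [0.02, 0.23, 0, 0, 0, 0]
    - [0.026, 0.26, 0, 0, 0, 0]

```text
clock: 4.23
tcp_pos: [0.5864, 0.2685, 0.1322]
orientation: [0.544, 3.094, 0.006]
contact_force: [-1.2, 0.1, -0.2]
grip_width: 0.0593
gripper_force: 44.2
```

Request:
step_arm:
  rows:
    - [0, 0, 0, 0, 0, 0]
    - [0, 0, 0, 0, 0, 0]
    - [0, 0, 0, 0, 0, 0]

```text
clock: 4.48
tcp_pos: [0.5874, 0.2605, 0.1318]
orientation: [0.554, 3.092, -0.001]
contact_force: [1.2, -0.3, -0.3]
grip_width: 0.0597
gripper_force: 44.2
```

```bash
python3 - <<'E'
from h import *
c,im=look("w2"); print(r.get_obs()["tcp_pos"])
for p in [(.589,.2597,.034),(.589,.2597,.056),(.491,.238,.02),(.6106,.162,.02),(.513,.1404,.02)]: print(proj(c,p))
E
```

```text
[0.5875 0.2599 0.1318]
[321.4045 249.6497]
[321.4906 262.2149]
[229.4686 106.991 ]
[200.8916 316.6019]
[103.178  197.9654]
```

View pics/w2.png

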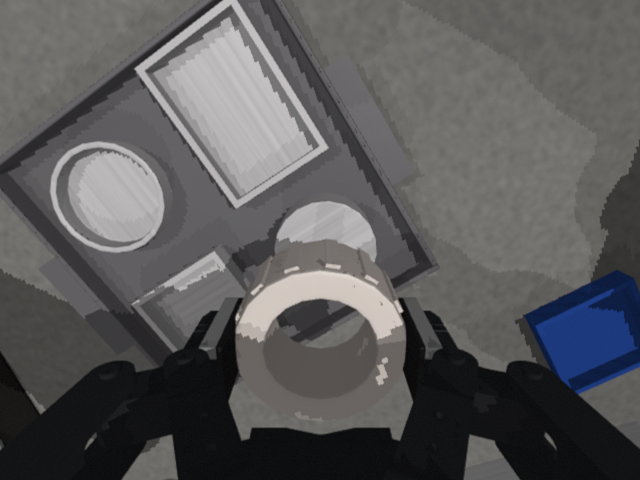

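The nut is held centred. The nests sit about 4 px (2.5 mm) to the right of where I predicted: cup (107,196) and peg stand about (326,240). I'll shift the caddy estimate to match and lower the nut.

Request:
step_arm:
  rows:
    - [0.004, 0.004, -0.03, 0, 0, 0]
    - [0.004, 0.004, -0.055, 0, 0, 0]
    - [0.004, 0.004, -0.075, 0, 0, 0]
    - [0.004, 0.004, -0.095, 0, 0, 0]
    - [0.004, 0.004, -0.105, 0, 0, 0]

```text
clock: 4.95
tcp_pos: [0.5891, 0.2628, 0.0668]
orientation: [-0.555, -3.091, 0.002]
contact_force: [-1.1, 0.1, -0.8]
grip_width: 0.0597
gripper_force: 44.2
```

Request:
step_arm:
  rows:
    - [0, 0, -0.006, 0, 0, 0]
    - [0, 0, -0.012, 0, 0, 0]
    - [0, 0, -0.018, 0, 0, 0]
    - [0, 0, -0.018, 0, 0, 0]
    - [0, 0, -0.018, 0, 0, 0]

```text
clock: 5.37
tcp_pos: [0.5898, 0.2643, 0.0577]
orientation: [0.553, 3.092, 0.0]
contact_force: [0.5, 0.4, -0.8]
grip_width: 0.0597
gripper_force: 44.2
```

Request:
step_arm:
  rows:
    - [0, -0.002, -0.002, 0, 0, 0]
    - [0, -0.002, -0.003, 0, 0, 0]
    - [0, -0.002, -0.003, 0, 0, 0]

```text
clock: 5.62
tcp_pos: [0.5901, 0.2634, 0.0568]
orientation: [0.553, 3.092, 0.002]
contact_force: [-2.3, 0.0, 4.5]
grip_width: 0.0595
gripper_force: 44.8
```

Request:
step_arm:
  rows:
    - [0, 0, 0, 0, 0, 0]
    - [0, 0, 0, 0, 0, 0]
    - [0, 0, 0, 0, 0, 0]
    - [0, 0, 0, 0, 0, 0]
    - [0, 0, 0, 0, 0, 0]
  jaw: 0

```text
clock: 6.03
tcp_pos: [0.5897, 0.2629, 0.0556]
orientation: [-0.553, -3.093, 0.0]
contact_force: [0.8, -0.1, 0.1]
grip_width: 0.0853
gripper_force: 0.0
```

Request:
step_arm:
  rows:
    - [0, 0, 0.05, 0, 0, 0]
    - [0, 0, 0.1, 0, 0, 0]
    - [0, 0, 0.16, 0, 0, 0]
    - [0, 0, 0.2, 0, 0, 0]
    - [0, 0, 0.2, 0, 0, 0]

```text
clock: 6.45
tcp_pos: [0.5929, 0.264, 0.1817]
orientation: [0.552, 3.085, 0.01]
contact_force: [1.0, 0.6, 0.8]
grip_width: 0.0853
gripper_force: 0.0
```

```bash
python3 - <<'E'
from h import *
c,im=look("w3"); print(r.get_obs()["tcp_pos"])
for p in [(.590,.262,.056),(.590,.262,.068)]: print(proj(c,p))
E
```

```text
[0.5915 0.2637 0.179 ]
[316.0967 230.2718]
[316.0357 235.4049]
```

View pics/w3.png

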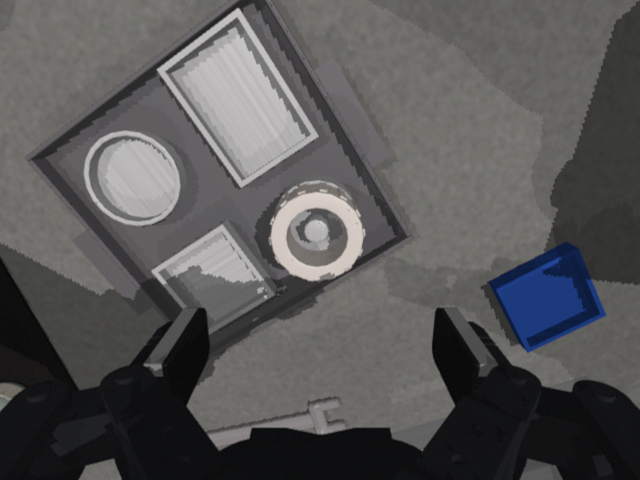

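The nut is seated with the peg through its hole, at (316,230). Next is the coupling.

Request:
step_arm:
  rows:
    - [0.01, -0.06, 0, 0, 0, 0]
    - [0.02, -0.12, 0, 0, 0, 0]
    - [0.03, -0.19, 0, 0, 0, 0]
    - [0.035, -0.26, 0, 0, 0, 0]
    - [0.035, -0.3, 0, 0, 0, 0]

```text
clock: 6.92
tcp_pos: [0.6102, 0.0771, 0.1746]
orientation: [-0.56, -3.09, 0.005]
contact_force: [0.4, -1.4, 0.9]
grip_width: 0.0854
gripper_force: 0.0
```

Request:
step_arm:
  rows:
    - [0.01, -0.06, 0, 0, 0, 0]
    - [0.02, -0.12, 0, 0, 0, 0]
    - [0.03, -0.18, 0, 0, 0, 0]
    - [0.035, -0.24, 0, 0, 0, 0]
    - [0.035, -0.3, 0, 0, 0, 0]

```text
clock: 7.33
tcp_pos: [0.6313, -0.0985, 0.1743]
orientation: [-0.552, -3.091, 0.0]
contact_force: [-0.6, 1.1, 0.2]
grip_width: 0.0854
gripper_force: 0.0
```

Request:
step_arm:
  rows:
    - [0.02, -0.06, 0, 0, 0, 0]
    - [0.04, -0.12, 0, 0, 0, 0]
    - [0.042, -0.17, 0, 0, 0, 0]
    - [0.042, -0.17, 0, 0, 0, 0]
    - [0.042, -0.17, 0, 0, 0, 0]

```text
clock: 7.75
tcp_pos: [0.6554, -0.2019, 0.1742]
orientation: [-0.56, -3.089, 0.002]
contact_force: [-0.4, 1.3, 0.0]
grip_width: 0.0853
gripper_force: 0.0
```

```bash
python3 - <<'E'
from h import *
c,im=look("w4"); print(r.get_obs()["tcp_pos"])
for b in blobs(im):
    x,y,w,h=cv2.boundingRect(b); e=cv2.fitEllipse(b); print((x,y,w,h),e,ray(c,x+w/2,y+h/2,.033)[:2])
E
```

```text
[ 0.656  -0.1992  0.1742]
(79, 459, 43, 21) ((102.516357421875, 470.7773742675781), (20.145904541015625, 45.53092956542969), 83.87791442871094) [ 0.7967 -0.4678]
(144, 308, 52, 68) ((165.20848083496094, 346.8888854980469), (16.941303253173828, 96.38882446289062), 32.2451057434082) [ 0.7011 -0.3489]
(291, 198, 64, 78) ((322.61346435546875, 237.3320770263672), (63.59822082519531, 78.28519439697266), 179.23028564453125) [ 0.6617 -0.2034]
(451, 139, 60, 69) ((487.6486511230469, 172.1704559326172), (64.28962707519531, 71.14143371582031), 82.26261138916016) [ 0.657  -0.0841]
(78, 127, 86, 62) ((120.95807647705078, 157.13499450683594), (61.139068603515625, 85.103759765625), 87.11699676513672) [ 0.5595 -0.3141]
(188, 0, 452, 450) ((440.52679443359375, 225.57464599609375), (390.7835388183594, 517.0682983398438), 61.1485710144043) [ 0.6764 -0.1384]
(0, 0, 148, 410) ((54.76985168457031, 212.73416137695312), (146.77395629882812, 402.3870544433594), 178.29383850097656) [ 0.5769 -0.362 ]
```

View pics/w4.png

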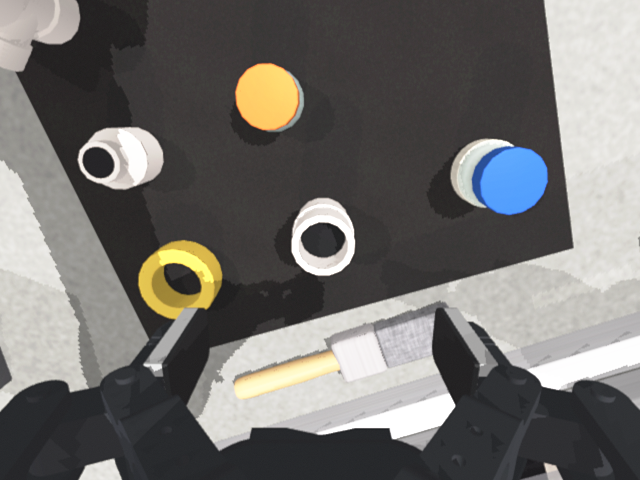

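```bash
python3 - <<'E'
from h import *
c=cam("wrist"); o=r.get_obs(); print(o["tcp_pos"])
print(ray(c,323.5,244,.063), ray(c,322,205,.010), ray(c,99,159,.055))
E
```

```text
[ 0.656  -0.1992  0.1742]
[ 0.6583 -0.1988  0.063 ] [ 0.6443 -0.1945  0.01  ] [ 0.5581 -0.3135  0.055 ]
```

The coupling mouth at (323,244) gives (0.658,-0.199). I'll descend and grip above its band.

Request:
step_arm:
  rows:
    - [0.004, 0.0, -0.06, 0, 0, 0]
    - [0.004, 0.0, -0.12, 0, 0, 0]
    - [0.004, 0.0, -0.17, 0, 0, 0]
    - [0.004, 0.0, -0.205, 0, 0, 0]
    - [0.004, 0.0, -0.222, 0, 0, 0]

```text
clock: 8.22
tcp_pos: [0.6571, -0.1953, 0.0383]
orientation: [-0.547, -3.087, -0.003]
contact_force: [-1.0, -0.1, 0.5]
grip_width: 0.0855
gripper_force: 0.0
```

Request:
step_arm:
  rows:
    - [0, 0, 0, 0, 0, 0]
    - [0, 0, 0, 0, 0, 0]
    - [0, 0, 0, 0, 0, 0]
    - [0, 0, 0, 0, 0, 0]
    - [0, 0, 0, 0, 0, 0]
  jaw: 1
  squeeze: 40

```text
clock: 8.63
tcp_pos: [0.6608, -0.1993, 0.0447]
orientation: [0.552, 3.089, 0.0]
contact_force: [-0.8, 0.4, 5.0]
grip_width: 0.0415
gripper_force: 40.8
```

Request:
step_arm:
  rows:
    - [0, 0, 0, 0, 0, 0]
    - [0, 0, 0, 0, 0, 0]
    - [0, 0, 0, 0, 0, 0]
    - [0, 0, 0, 0, 0, 0]

```text
clock: 8.97
tcp_pos: [0.6607, -0.1993, 0.0447]
orientation: [0.552, 3.089, 0.0]
contact_force: [-1.2, 0.5, 6.3]
grip_width: 0.0416
gripper_force: 40.9
```

Request:
step_arm:
  rows:
    - [0, 0, 0.04, 0, 0, 0]
    - [0, 0, 0.09, 0, 0, 0]
    - [0, 0, 0.14, 0, 0, 0]
    - [0, 0, 0.17, 0, 0, 0]
    - [0, 0, 0.17, 0, 0, 0]

```text
clock: 9.38
tcp_pos: [0.662, -0.2003, 0.1502]
orientation: [0.552, 3.084, -0.0]
contact_force: [0.4, -0.3, -0.4]
grip_width: 0.0412
gripper_force: 40.7
```

Request:
step_arm:
  rows:
    - [-0.025, 0.05, 0, 0, 0, 0]
    - [-0.05, 0.1, 0, 0, 0, 0]
    - [-0.075, 0.16, 0, 0, 0, 0]
    - [-0.1, 0.22, 0, 0, 0, 0]
    - [-0.121, 0.28, 0, 0, 0, 0]

```text
clock: 9.8
tcp_pos: [0.5849, -0.0297, 0.144]
orientation: [-0.554, -3.091, -0.0]
contact_force: [1.1, 0.3, -0.4]
grip_width: 0.0415
gripper_force: 40.7
```

Request:
step_arm:
  rows:
    - [-0.025, 0.06, 0, 0, 0, 0]
    - [-0.05, 0.12, 0, 0, 0, 0]
    - [-0.075, 0.18, 0, 0, 0, 0]
    - [-0.1, 0.23, 0, 0, 0, 0]
    - [-0.12, 0.27, 0, 0, 0, 0]

```text
clock: 10.22
tcp_pos: [0.5127, 0.134, 0.1441]
orientation: [-0.548, -3.092, -0.001]
contact_force: [-0.4, 1.2, -1.0]
grip_width: 0.0416
gripper_force: 40.7
```

Request:
step_arm:
  rows:
    - [0, 0, 0, 0, 0, 0]
    - [0, 0, 0, 0, 0, 0]
    - [0, 0, 0, 0, 0, 0]

```text
clock: 10.47
tcp_pos: [0.5147, 0.1303, 0.1444]
orientation: [0.553, 3.092, -0.001]
contact_force: [0.3, -0.1, -0.4]
grip_width: 0.0415
gripper_force: 40.8
```

Request:
step_arm:
  rows:
    - [0.002, 0.019, 0, 0, 0, 0]
    - [0.002, 0.019, -0.03, 0, 0, 0]
    - [0.002, 0.019, -0.07, 0, 0, 0]
    - [0.002, 0.019, -0.11, 0, 0, 0]
    - [0.002, 0.019, -0.135, 0, 0, 0]

```text
clock: 10.88
tcp_pos: [0.5157, 0.1417, 0.0615]
orientation: [-0.556, -3.091, 0.002]
contact_force: [0.0, -0.3, 0.3]
grip_width: 0.0413
gripper_force: 40.8
```

Request:
step_arm:
  rows:
    - [0, 0, -0.006, 0, 0, 0]
    - [0, 0, -0.012, 0, 0, 0]
    - [0, 0, -0.018, 0, 0, 0]
    - [0, 0, -0.022, 0, 0, 0]
    - [0, 0, -0.022, 0, 0, 0]

```text
clock: 11.3
tcp_pos: [0.5163, 0.1425, 0.0507]
orientation: [0.553, 3.092, 0.001]
contact_force: [0.4, 0.6, -0.3]
grip_width: 0.0415
gripper_force: 40.7
```

Request:
step_arm:
  rows:
    - [0, 0, -0.003, 0, 0, 0]
    - [0, 0, -0.003, 0, 0, 0]

```text
clock: 11.47
tcp_pos: [0.5165, 0.1426, 0.0496]
orientation: [0.553, 3.091, 0.002]
contact_force: [-2.3, -0.7, 6.7]
grip_width: 0.0418
gripper_force: 41.1
```

Request:
step_arm:
  rows:
    - [0, 0, 0, 0, 0, 0]
    - [0, 0, 0, 0, 0, 0]
    - [0, 0, 0, 0, 0, 0]
    - [0, 0, 0, 0, 0, 0]
    - [0, 0, 0, 0, 0, 0]
  jaw: 0

```text
clock: 11.88
tcp_pos: [0.5159, 0.1424, 0.0485]
orientation: [0.553, 3.092, 0.0]
contact_force: [0.4, 0.1, -0.2]
grip_width: 0.0853
gripper_force: 0.0
```

Request:
step_arm:
  rows:
    - [0, 0, 0.05, 0, 0, 0]
    - [0, 0, 0.1, 0, 0, 0]
    - [0, 0, 0.16, 0, 0, 0]
    - [0, 0, 0.22, 0, 0, 0]
    - [0, 0, 0.23, 0, 0, 0]

```text
clock: 12.3
tcp_pos: [0.519, 0.143, 0.1921]
orientation: [0.553, 3.085, 0.008]
contact_force: [1.0, 0.5, -0.0]
grip_width: 0.0856
gripper_force: 0.0
```

Request:
step_arm:
  rows:
    - [-0.01, -0.06, 0, 0, 0, -0.03]
    - [-0.02, -0.12, 0, 0, 0, -0.06]
    - [-0.03, -0.18, 0, 0, 0, -0.09]
    - [-0.04, -0.24, 0, 0, 0, -0.12]
    - [-0.05, -0.3, 0, 0, 0, -0.137]

```text
clock: 12.72
tcp_pos: [0.4852, -0.0391, 0.1864]
orientation: [1.207, 2.9, 0.0]
contact_force: [0.2, -1.0, -0.2]
grip_width: 0.0854
gripper_force: 0.0
```

Request:
step_arm:
  rows:
    - [0, -0.06, 0, 0, 0, 0]
    - [0, -0.12, 0, 0, 0, 0]
    - [-0.01, -0.18, 0, 0, 0, 0]
    - [-0.02, -0.24, 0, 0, 0, 0]
    - [-0.03, -0.3, 0, 0, 0, 0]

```text
clock: 13.13
tcp_pos: [0.4672, -0.2192, 0.1863]
orientation: [-1.2, -2.903, -0.0]
contact_force: [0.7, 0.3, 0.4]
grip_width: 0.0856
gripper_force: 0.0
```

Request:
step_arm:
  rows:
    - [-0.02, -0.06, 0, 0, 0, 0]
    - [-0.03, -0.12, 0, 0, 0, 0]
    - [-0.03, -0.18, 0, 0, 0, 0]
    - [-0.03, -0.18, 0, 0, 0, 0]
    - [-0.03, -0.18, 0, 0, 0, 0]

```text
clock: 13.55
tcp_pos: [0.4487, -0.3279, 0.1863]
orientation: [-1.207, -2.9, 0.002]
contact_force: [-0.2, 0.2, -0.1]
grip_width: 0.0853
gripper_force: 0.0
```

```bash
python3 - <<'E'
from h import *
c,im=look("w5"); o=r.get_obs(); print(o["tcp_pos"],R.from_rotvec(o["orientation"]).as_matrix()[:,1])
E
```

```text
[ 0.4494 -0.3258  0.186 ] [ 0.7074  0.7068 -0.0003]
```

View pics/w5.png

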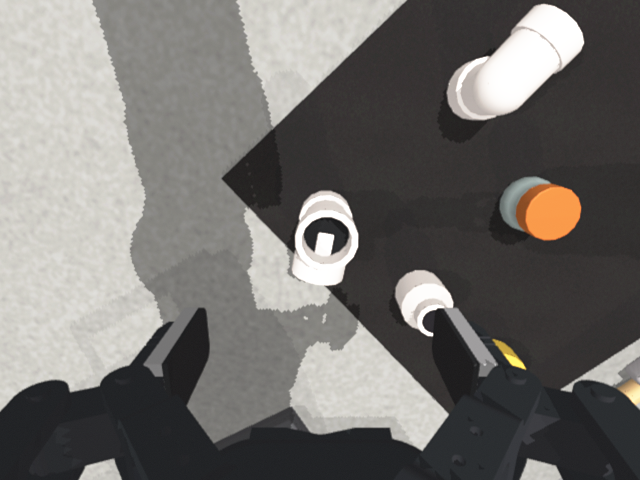

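The tee mouth is at (327,236) and its branch points down-image, so the jaws are already across it. The reducer at (425,300) is well clear of the fingers.

```bash
python3 - <<'E'
from h import *
c=cam("wrist"); print(ray(c,327,236,.075), ray(c,497,95,.003),ray(c,549,40,.048), ray(c,482,88,.025))
E
```

```text
[ 0.4499 -0.3213  0.075 ] [ 0.478  -0.1657  0.003 ] [ 0.4632 -0.1385  0.048 ] [ 0.461  -0.1779  0.025 ]
```

Request:
step_arm:
  rows:
    - [0.001, 0.007, -0.05, 0, 0, 0]
    - [0.001, 0.007, -0.11, 0, 0, 0]
    - [0.001, 0.007, -0.16, 0, 0, 0]
    - [0.001, 0.007, -0.195, 0, 0, 0]
    - [0.001, 0.007, -0.213, 0, 0, 0]

```text
clock: 14.02
tcp_pos: [0.4497, -0.3181, 0.0558]
orientation: [-1.194, -2.901, -0.002]
contact_force: [-0.2, 0.1, -0.0]
grip_width: 0.0855
gripper_force: 0.0
```

Request:
step_arm:
  rows:
    - [0, 0, 0, 0, 0, 0]
    - [0, 0, 0, 0, 0, 0]
    - [0, 0, 0, 0, 0, 0]
    - [0, 0, 0, 0, 0, 0]
    - [0, 0, 0, 0, 0, 0]
  jaw: 1
  squeeze: 40

```text
clock: 14.43
tcp_pos: [0.4516, -0.3219, 0.0603]
orientation: [1.199, 2.9, 0.0]
contact_force: [-0.2, 1.0, 6.1]
grip_width: 0.0415
gripper_force: 40.2
```

Request:
step_arm:
  rows:
    - [0, 0, 0, 0, 0, 0]
    - [0, 0, 0, 0, 0, 0]
    - [0, 0, 0, 0, 0, 0]
    - [0, 0, 0, 0, 0, 0]

```text
clock: 14.77
tcp_pos: [0.4516, -0.322, 0.0603]
orientation: [1.199, 2.9, 0.001]
contact_force: [-0.2, 1.2, 7.5]
grip_width: 0.0416
gripper_force: 40.3
```

Request:
step_arm:
  rows:
    - [0, 0, 0.04, 0, 0, 0]
    - [0, 0, 0.09, 0, 0, 0]
    - [0, 0, 0.14, 0, 0, 0]
    - [0, 0, 0.19, 0, 0, 0]
    - [0, 0, 0.2, 0, 0, 0]

```text
clock: 15.18
tcp_pos: [0.4523, -0.3232, 0.1837]
orientation: [1.199, 2.896, -0.0]
contact_force: [0.5, 0.1, -1.3]
grip_width: 0.0413
gripper_force: 41.3
```

Request:
step_arm:
  rows:
    - [0.02, 0.05, 0, 0, 0, 0]
    - [0.04, 0.11, 0, 0, 0, 0]
    - [0.06, 0.17, 0, 0, 0, 0]
    - [0.08, 0.23, 0, 0, 0, 0]
    - [0.1, 0.29, 0, 0, 0, 0]

```text
clock: 15.6
tcp_pos: [0.5105, -0.1455, 0.1787]
orientation: [1.201, 2.903, 0.001]
contact_force: [0.6, -0.1, -2.0]
grip_width: 0.0416
gripper_force: 41.3
```

Request:
step_arm:
  rows:
    - [0.02, 0.06, 0, 0, 0, 0]
    - [0.04, 0.12, 0, 0, 0, 0]
    - [0.06, 0.18, 0, 0, 0, 0]
    - [0.08, 0.24, 0, 0, 0, 0]
    - [0.1, 0.3, 0, 0, 0, 0]

```text
clock: 16.02
tcp_pos: [0.5704, 0.0346, 0.1787]
orientation: [-1.2, -2.903, -0.001]
contact_force: [0.1, -0.3, -0.5]
grip_width: 0.0415
gripper_force: 41.3
```

Request:
step_arm:
  rows:
    - [0.02, 0.06, 0, 0, 0, 0]
    - [0.04, 0.12, 0, 0, 0, 0]
    - [0.06, 0.17, 0, 0, 0, 0]
    - [0.067, 0.2, 0, 0, 0, 0]
    - [0.067, 0.2, 0, 0, 0, 0]

```text
clock: 16.43
tcp_pos: [0.6107, 0.1588, 0.1779]
orientation: [-1.19, -2.907, -0.003]
contact_force: [-0.8, 1.1, -1.0]
grip_width: 0.0413
gripper_force: 41.3
```

Request:
step_arm:
  rows:
    - [0, 0, 0, 0, 0, 0]
    - [0, 0, 0, 0, 0, 0]

```text
clock: 16.6
tcp_pos: [0.6102, 0.1507, 0.1785]
orientation: [-1.203, -2.902, 0.002]
contact_force: [1.2, -1.1, -0.7]
grip_width: 0.0414
gripper_force: 41.3
```

Request:
step_arm:
  rows:
    - [0.002, 0.02, 0, 0, 0, 0]
    - [0.002, 0.02, -0.04, 0, 0, 0]
    - [0.002, 0.02, -0.09, 0, 0, 0]
    - [0.002, 0.02, -0.13, 0, 0, 0]
    - [0.002, 0.02, -0.155, 0, 0, 0]

```text
clock: 17.02
tcp_pos: [0.6104, 0.1639, 0.0833]
orientation: [-1.202, -2.9, 0.003]
contact_force: [-0.6, 0.3, -1.5]
grip_width: 0.0411
gripper_force: 41.4
```

Request:
step_arm:
  rows:
    - [0, 0, -0.008, 0, 0, 0]
    - [0, 0, -0.016, 0, 0, 0]
    - [0, 0, -0.024, 0, 0, 0]
    - [0, 0, -0.03, 0, 0, 0]
    - [0, 0, -0.03, 0, 0, 0]

```text
clock: 17.43
tcp_pos: [0.612, 0.1646, 0.0679]
orientation: [1.201, 2.903, 0.001]
contact_force: [-0.0, -0.4, -0.1]
grip_width: 0.0414
gripper_force: 41.4
```

Request:
step_arm:
  rows:
    - [0, 0, -0.003, 0, 0, 0]
    - [0, 0, -0.004, 0, 0, 0]
    - [0, 0, -0.004, 0, 0, 0]

```text
clock: 17.68
tcp_pos: [0.612, 0.1647, 0.0656]
orientation: [1.2, 2.903, 0.001]
contact_force: [0.0, 0.5, -1.8]
grip_width: 0.0415
gripper_force: 41.4
```

Request:
step_arm:
  rows:
    - [0, 0, -0.002, 0, 0, 0]
    - [0, 0, -0.003, 0, 0, 0]
    - [0, 0, -0.003, 0, 0, 0]

```text
clock: 17.93
tcp_pos: [0.6123, 0.1644, 0.0654]
orientation: [1.201, 2.903, 0.002]
contact_force: [-4.6, -1.0, 13.2]
grip_width: 0.0412
gripper_force: 42.7
```

Request:
step_arm:
  rows:
    - [0, 0, 0, 0, 0, 0]
    - [0, 0, 0, 0, 0, 0]
    - [0, 0, 0, 0, 0, 0]
    - [0, 0, 0, 0, 0, 0]
    - [0, 0, 0, 0, 0, 0]
  jaw: 0

```text
clock: 18.35
tcp_pos: [0.6118, 0.1646, 0.0634]
orientation: [-1.2, -2.903, 0.0]
contact_force: [0.1, 0.2, 1.0]
grip_width: 0.0857
gripper_force: 0.0
```

Request:
step_arm:
  rows:
    - [0, 0, 0.05, 0, 0, 0]
    - [0, 0, 0.1, 0, 0, 0]
    - [0, 0, 0.16, 0, 0, 0]
    - [0, 0, 0.2, 0, 0, 0]
    - [0, 0, 0.21, 0, 0, 0]

```text
clock: 18.77
tcp_pos: [0.6144, 0.1648, 0.1942]
orientation: [1.199, 2.898, 0.008]
contact_force: [1.1, -0.5, 0.1]
grip_width: 0.0854
gripper_force: 0.0
```

Request:
step_arm:
  rows:
    - [-0.03, -0.05, 0, 0, 0, -0.03]
    - [-0.06, -0.11, 0, 0, 0, -0.065]
    - [-0.09, -0.17, 0, 0, 0, -0.1]
    - [-0.12, -0.22, 0, 0, 0, -0.135]
    - [-0.15, -0.27, 0, 0, 0, -0.17]

```text
clock: 19.18
tcp_pos: [0.5204, 0.0009, 0.189]
orientation: [-1.931, -2.477, 0.001]
contact_force: [0.6, -1.0, 0.7]
grip_width: 0.0851
gripper_force: 0.0
```

Request:
step_arm:
  rows:
    - [-0.02, -0.06, 0, 0, 0, -0.03]
    - [-0.05, -0.12, 0, 0, 0, -0.065]
    - [-0.07, -0.18, 0, 0, 0, -0.1]
    - [-0.09, -0.24, 0, 0, 0, -0.1]
    - [-0.1, -0.28, 0, 0, 0, -0.1]

```text
clock: 19.6
tcp_pos: [0.4595, -0.1685, 0.1892]
orientation: [-2.293, -2.148, 0.001]
contact_force: [0.3, -0.8, -0.2]
grip_width: 0.0854
gripper_force: 0.0
```

Request:
step_arm:
  rows:
    - [0, 0, 0, 0, 0, 0]
    - [0, 0, 0, 0, 0, 0]
    - [0, 0, 0, 0, 0, 0]

```text
clock: 19.85
tcp_pos: [0.462, -0.1646, 0.1891]
orientation: [-2.288, -2.152, 0.0]
contact_force: [0.3, 0.7, -0.2]
grip_width: 0.0852
gripper_force: 0.0
```

```bash
python3 - <<'E'
from h import *
c,im=look("w6"); o=r.get_obs(); print(o["tcp_pos"],R.from_rotvec(o["orientation"]).as_matrix()[:,:2])
E
```

```text
[ 0.4622 -0.1641  0.1891] [[ 0.0597  0.9982]
 [ 0.9982 -0.0597]
 [ 0.0004 -0.0006]]
```

View pics/w6.png

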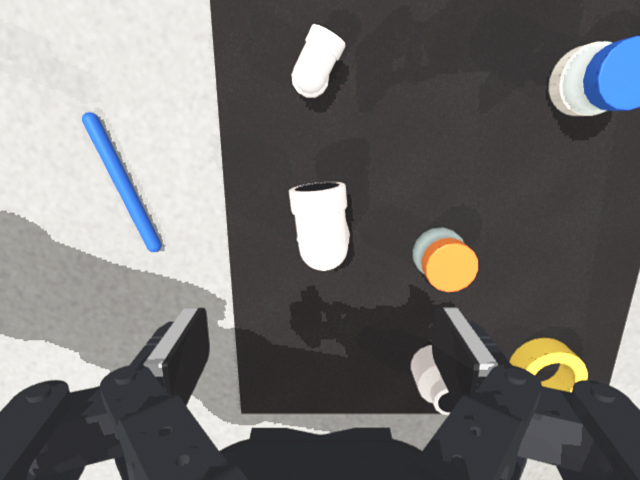

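The elbow arm spans (319,190) to the rounded corner at (323,268), pointing up-image. The small elbow is at (317,60), well clear.

```bash
python3 - <<'E'
from h import *
c=cam("wrist"); print(ray(c,319,192,.068), ray(c,323,269,.03), ray(c,322,225,.05))
for y in (-.172,-.176,-.180): print(proj(c,(.462,y+.044,.068)),proj(c,(.462,y+.044,.028)),proj(c,(.462,y-.021,.025)),proj(c,(.462,y-.018,.045)))
E
```

```text
[ 0.4629 -0.1346  0.068 ] [ 0.4617 -0.204   0.03  ] [ 0.4633 -0.162   0.05  ]
[317.0322 182.0127] [317.5301 173.685 ] [322.5616 254.0367] [322.4463 259.1573]
[317.4146 188.1186] [317.8602 179.0203] [322.8491 258.688 ] [322.7539 264.1062]
[317.7935 194.1673] [318.1875 184.3122] [323.1344 263.3041] [323.0591 269.0151]
```

Request:
step_arm:
  rows:
    - [0.001, -0.004, -0.06, 0, 0, 0]
    - [0.001, -0.004, -0.12, 0, 0, 0]
    - [0.001, -0.004, -0.18, 0, 0, 0]
    - [0.001, -0.004, -0.225, 0, 0, 0]
    - [0.001, -0.004, -0.243, 0, 0, 0]

```text
clock: 20.32
tcp_pos: [0.4609, -0.1655, 0.0402]
orientation: [-2.282, -2.152, 0.005]
contact_force: [-0.1, 1.3, -0.3]
grip_width: 0.0854
gripper_force: 0.0
```

Request:
step_arm:
  rows:
    - [0, 0, 0, 0, 0, 0]
    - [0, 0, 0, 0, 0, 0]
    - [0, 0, 0, 0, 0, 0]
    - [0, 0, 0, 0, 0, 0]
    - [0, 0, 0, 0, 0, 0]
  jaw: 1
  squeeze: 50

```text
clock: 20.73
tcp_pos: [0.464, -0.1679, 0.0455]
orientation: [2.287, 2.151, 0.004]
contact_force: [-0.3, 1.6, 7.6]
grip_width: 0.0357
gripper_force: 48.3
```

Request:
step_arm:
  rows:
    - [0, 0, 0, 0, 0, 0]
    - [0, 0, 0, 0, 0, 0]
    - [0, 0, 0, 0, 0, 0]
    - [0, 0, 0, 0, 0, 0]

```text
clock: 21.07
tcp_pos: [0.464, -0.1678, 0.0455]
orientation: [2.287, 2.151, 0.004]
contact_force: [-0.6, 1.7, 8.0]
grip_width: 0.0355
gripper_force: 48.3
```

Request:
step_arm:
  rows:
    - [0, 0, 0.04, 0, 0, 0]
    - [0, 0, 0.09, 0, 0, 0]
    - [0, 0, 0.14, 0, 0, 0]
    - [0, 0, 0.19, 0, 0, 0]
    - [0, 0, 0.2, 0, 0, 0]

```text
clock: 21.48
tcp_pos: [0.4648, -0.1689, 0.1685]
orientation: [2.286, 2.147, 0.009]
contact_force: [1.3, -0.5, -1.2]
grip_width: 0.0353
gripper_force: 49.7
```

Request:
step_arm:
  rows:
    - [0.01, 0.05, 0, 0, 0, 0]
    - [0.02, 0.1, 0, 0, 0, 0]
    - [0.03, 0.16, 0, 0, 0, 0]
    - [0.04, 0.22, 0, 0, 0, 0]
    - [0.04, 0.28, 0, 0, 0, 0]

```text
clock: 21.9
tcp_pos: [0.4875, 0.0022, 0.1644]
orientation: [2.288, 2.151, 0.004]
contact_force: [0.7, -0.2, -0.7]
grip_width: 0.0351
gripper_force: 49.9
```

Request:
step_arm:
  rows:
    - [0, 0.06, 0, 0, 0, 0]
    - [0, 0.12, 0, 0, 0, 0]
    - [0, 0.18, 0, 0, 0, 0]
    - [0, 0.23, 0, 0, 0, 0]
    - [0, 0.28, 0, 0, 0, 0]

```text
clock: 22.32
tcp_pos: [0.486, 0.1705, 0.1641]
orientation: [-2.287, -2.153, -0.002]
contact_force: [0.0, -0.4, -0.8]
grip_width: 0.0351
gripper_force: 49.8
```

Request:
step_arm:
  rows:
    - [0.005, 0.05, 0, 0, 0, 0]
    - [0.008, 0.09, 0, 0, 0, 0]
    - [0.008, 0.12, 0, 0, 0, 0]
    - [0.008, 0.135, 0, 0, 0, 0]
    - [0.008, 0.135, 0, 0, 0, 0]

```text
clock: 22.73
tcp_pos: [0.4909, 0.2516, 0.1638]
orientation: [-2.285, -2.156, -0.001]
contact_force: [-0.2, 0.7, -1.2]
grip_width: 0.0351
gripper_force: 49.8
```

Request:
step_arm:
  rows:
    - [0, 0, 0, 0, 0, 0]
    - [0, 0, 0, 0, 0, 0]
    - [0, 0, 0, 0, 0, 0]

```text
clock: 22.98
tcp_pos: [0.4914, 0.2474, 0.1639]
orientation: [2.292, 2.149, -0.0]
contact_force: [1.1, 0.1, -0.7]
grip_width: 0.0351
gripper_force: 49.8
```

Request:
step_arm:
  rows:
    - [0.002, 0.006, -0.03, 0, 0, 0]
    - [0.002, 0.006, -0.07, 0, 0, 0]
    - [0.002, 0.006, -0.11, 0, 0, 0]
    - [0.002, 0.006, -0.145, 0, 0, 0]
    - [0.002, 0.006, -0.165, 0, 0, 0]

```text
clock: 23.4
tcp_pos: [0.4916, 0.2512, 0.0628]
orientation: [-2.29, -2.15, 0.004]
contact_force: [-0.4, 0.5, -0.8]
grip_width: 0.035
gripper_force: 49.8
```

Request:
step_arm:
  rows:
    - [0, 0, -0.006, 0, 0, 0]
    - [0, 0, -0.012, 0, 0, 0]
    - [0, 0, -0.018, 0, 0, 0]
    - [0, 0, -0.023, 0, 0, 0]
    - [0, 0, -0.023, 0, 0, 0]

```text
clock: 23.82
tcp_pos: [0.4927, 0.253, 0.0512]
orientation: [2.289, 2.152, 0.001]
contact_force: [1.1, 0.9, -0.5]
grip_width: 0.0353
gripper_force: 49.8
```

Request:
step_arm:
  rows:
    - [0, 0, -0.002, 0, 0, 0]
    - [0, 0, -0.003, 0, 0, 0]
    - [0, 0, -0.003, 0, 0, 0]

```text
clock: 24.07
tcp_pos: [0.493, 0.2533, 0.0506]
orientation: [-2.288, -2.151, -0.003]
contact_force: [-3.2, -0.0, 10.2]
grip_width: 0.0351
gripper_force: 50.7
```

Contact at the expected height. I'll open partway, to keep the fingers clear of the nut, then lift and look.

Request:
step_arm:
  rows:
    - [0, 0, 0, 0, 0, 0]
    - [0, 0, 0, 0, 0, 0]
    - [0, 0, 0, 0, 0, 0]
    - [0, 0, 0, 0, 0, 0]
    - [0, 0, 0, 0, 0, 0]
  jaw: 0.35

```text
clock: 24.48
tcp_pos: [0.4925, 0.2528, 0.0491]
orientation: [2.289, 2.152, 0.0]
contact_force: [0.0, -0.4, -0.5]
grip_width: 0.0554
gripper_force: 0.0
```

Request:
step_arm:
  rows:
    - [0, 0, 0.05, 0, 0, 0]
    - [0, 0, 0.1, 0, 0, 0]
    - [0, 0, 0.16, 0, 0, 0]
    - [0, 0, 0.22, 0, 0, 0]
    - [0, 0, 0.26, 0, 0, 0]

```text
clock: 24.9
tcp_pos: [0.4934, 0.2527, 0.208]
orientation: [2.289, 2.151, 0.004]
contact_force: [0.6, 0.6, 0.2]
grip_width: 0.0556
gripper_force: 0.0
```

Request:
step_arm:
  rows:
    - [-0.02, -0.06, 0.02, 0, 0, 0]
    - [-0.04, -0.12, 0.04, 0, 0, 0]
    - [-0.06, -0.18, 0.06, 0, 0, 0]
    - [-0.06, -0.24, 0.06, 0, 0, 0]
    - [-0.06, -0.28, 0.06, 0, 0, 0]

```text
clock: 25.32
tcp_pos: [0.4557, 0.0817, 0.2416]
orientation: [-2.29, -2.149, -0.003]
contact_force: [0.8, -0.9, 0.0]
grip_width: 0.0558
gripper_force: 0.0
```

```bash
python3 - <<'E'
from h import *
a=eyes.grab_frame("side"); b=eyes.grab_frame("scene")
A=cv2.resize(a[150:410,240:440],(400,520),interpolation=cv2.INTER_CUBIC); B=cv2.resize(b[150:410,240:440],(400,520),interpolation=cv2.INTER_CUBIC)
cv2.imwrite("pics/fin.png",np.hstack([A,B])[:,:,::-1])
E
```

```text
(no output)
```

View pics/fin.png

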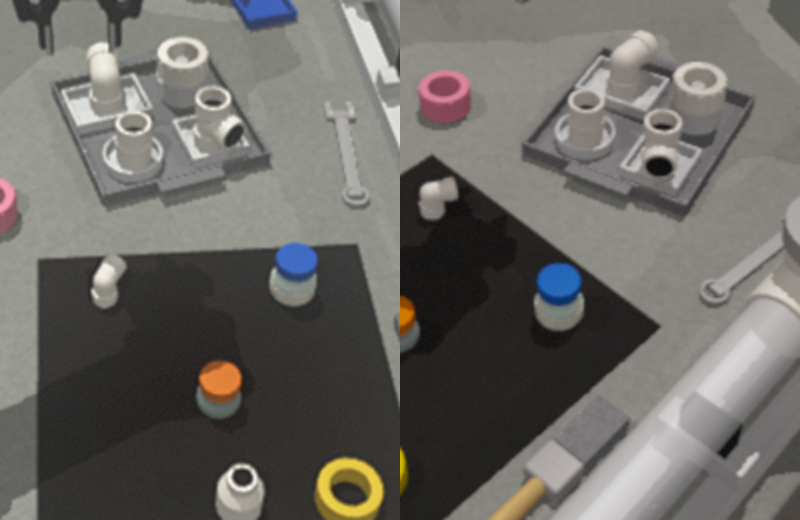

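Both views show all four fittings upright and down in their nests: elbow (105,85), nut (182,65), coupling (133,145) and tee (213,120). The reducer (240,490) and small elbow (105,280) have not moved. I'll hand in.

```bash
python3 -c "
from bench import r
print(r.hand_in())"
```

```text
the job is handed in; nothing more can be done
None
```

I handed the job in at about 25 s: the final pictures show all four fittings upright in their nests and both look-alikes standing where they started, but hand-in returned no verdict.

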